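Test the safety switch on the packing bench

TASK

Before the day's packing, test the safety switch: on the power box that has a round test button on its top, press the button fully in so that this box's lever drops, let go of the button, then lift the lever back up until it stays up by itself. Leave the lever of the other power box, the one without a button, up as it is.

Things in the scene. Friction and masses are not known exactly. Their poses are not given: they have to be found in the camera images.
- rcd_box: Power box to test, fixed: grey, 150 (x) x 170 (y) x 90 mm high, flat top with a white lever at y = -30 mm and a white test button at y = +35 mm. Origin: centre of its underside, on the bench; z up, x from its front (two round outlets, roughly towards the robot) to its back, y to its left seen from the front. The other box looks alike but has a flat black square plate in place of the button.
- test_button (a joint): Button travel, m: 0 out, 0.007 fully in. White cap 22 mm across at x = -12, y = +35 mm of rcd_box, in a black collar 34 mm across, 5 mm high; its top is 104 mm above the bench when out. Goes straight down on a spring (1.5 N at first, 5 N fully in) and springs back. The lever trips about 4 mm in; while the button is held in, the lever cannot stay up.
- rcd_lever (a joint): Lever angle, rad: 0 up (15 deg back of vertical, to box +x), 1.22 dropped (55 deg forward, to box -x). Pivot at x = 0, y = -30 mm, 72 mm above the bench. 9 mm rod with a crosswise T-bar (30 mm along y, 10 mm thick), centre 57 mm from the pivot: 127 mm above the bench up, 105 mm dropped. Moves freely, under 1 N; left below 0.26 it stays up on its stop, above that it drops by its weight.
- plain_lever (a joint): Angle of the lever of the other power box, the one with the square plate and no button. Same lever, same meaning: 0 up, 1.22 dropped. It starts up and is to be left up.

How it is judged:
On the way, in this order (a step that is already met when the one before it is completed fails the run):
1. the test button is pressed in while the lever is still up (value of joint test_button above 0.0033 m and value of joint rcd_lever below 0.6 rad).
2. the lever of the tested box has dropped (value of joint rcd_lever above 1.05 rad), for 0.1 s.
At the end, for the whole second after the job is handed in: The lever of the box with the test button is up again and stays up by itself, within 10 degrees (0.17 rad) of its upper stop, the test button is out again (within 1.5 mm), and the lever of the other box is still up (within 10 degrees) (value of joint each of rcd_lever, plain_lever below 0.17 rad and value of joint test_button below 0.0015 m); the robot touches nothing.
It fails at once if the lever of the other power box is pulled down (more than 20 degrees) (value of joint plain_lever above 0.35 rad).
It also fails if it takes over 42 s, if anything falls off the work surface, if the arm or the gripper's body presses on something with over 40 N, if the wrist force passes 120 N, or if a joint passes its speed limit or range.

ROBOT

A 6-joint arm with a two-finger parallel gripper is mounted at the origin on the work surface. World frame = base frame: x ahead of the robot, y to its left, z up, the work surface at z = 0. Lengths are in m, angles in rad, forces in N, time in s.
With the tool pointing down it reaches from about 0.375 to 0.9 m from the base axis. Payload 3.1 kg.
Tool frame: the origin (TCP) lies on the centre line of the jaws, within the pads' length; the fingertips stand 11 mm ahead of it and the grasp point (between the pads) lies 8 mm behind it (env.finger_overhang is the distance from the TCP to the fingertips, in m); z points along the fingers, y is the direction in which the jaws open and shut (so a half turn about z gives the same grasp; the last joint's range is limited). The gripper opens to 87 mm and grips with 3 to 60 N. Pads are 19 mm wide; open, the fingers measure 117 mm over their backs; the gripper's body (75 mm by 190 mm) begins 51 mm behind the grasp point.
Start: joints at [-1.306, 0.527, 1.433, -0, 1.181, -0.178], TCP at [0.268, -0.565, 0.202] pointing down, gripper open.
Joint ranges: [-3.08, 3.08], [-0.75, 2.2], [0.22, 2.44], [-1.43, 4.57], [0, 2.65], [-2.85, 2.85]. Speed limits (rad/s): [2.79, 2.79, 3.14, 3.14, 3.14, 3.14].

INTERFACE

Orientations are given as a rotation vector (axis times angle).
In Python, from rig import env gives the robot as it stands.
- The arm moves only by the tool carry_out, never from a script. Its argument "commands" is a list of rows, each a list of 3 entries, a list of its own where there are three numbers: the closure, from 0 (fully open) to 1 (shut), then the shift along the world's x, y, z in cm, then the turn about the world's z in rad. In form: [[fingers, [x, y, z], roll], ...]. A call has 1 to 12 rows; each row is the pose to reach, as a shift and turn from the pose commanded when the call began; what a row does not reach only later rows make up. A row lasts 1/12 s, in which the tool goes at most 41.7 mm and 7.16 degrees, less where a joint would pass 70% of its speed; a pose out of reach is approached as far as the arm can. A call with a gripper value outside its range is refused whole. The fingers move at their own pace and stop on an object; "newtons" is the grip in N (left out, the last holds). Time passes only in rows, so rows that repeat a pose let the fingers close. It gives the time, the measured TCP pose, the force and the opening at its end, in the units of the state.
- env.observe(): the state, without advancing time (a new reading comes with each control period).
- env.grab_frame(name): name is "scene" or "top" or "wrist"; returns the picture (384x512x3 uint8, red, green, blue); there is no depth.
- env.calibration(name): a dict with "intrinsics" (3x3 intrinsics, pixels), "R" (3x3) and "t" (3): a world point X has camera coordinates R X + t; the wrist camera has in their place "hand_eye" (4x4, takes a point from camera to tool coordinates, whose origin is the TCP and whose axes are the flange's). Camera axes: x right, y down, z forward; pixel columns grow to the right and rows downward; lengths in m; the calibration is good to about 2 mm. A picture is of the moment at which its call begins: read the wrist's pose just before it. calibration takes no time and is no camera call.
- env.finish_job(): hands the job in, once; it reports no verdict.
The state is a dict: "clock": time; "qpos": joint angles; "joint_vel": joint speeds; "tau": joint torques, N m; "eef_pos": TCP position; "orientation": TCP orientation; "wrist_force": force on the tool from outside, world axes, zero at the start; "moment": the same for the moment, N m; "gripper_width": opening from 0.0 (shut) to 1.0 (fully open).
Only numpy, scipy, OpenCV 4.12 (cv2) and the standard library are available. Lean on these libraries where they do the work, as an engineer would, in place of code of your own. Each camera call takes 0.05 s, during which the arm holds its last target. There are 200 camera calls.

## Working session

There is one attempt and no reset: what is moved stays moved. The work goes in short steps, Python scripts to look and compute and a tool call to move; the robot and the scene stay as the last step left them, time stands still between calls to the robot, and variables do not carry over. Pictures are saved under pics/ and viewed, about 8 in all and at most 12, crops included, and the job is handed in when it is done.

Besides the shell and the picture viewer there is one more tool, called after "Request:" in YAML: its name, and indented under it one key for each argument. carry_out: Moves the arm, as the interface text tells. Its arguments: {"type":"object","properties":{"commands":{"type":"array","items":{"type":"array"}},"newtons":{"type":"number"}},"required":["commands"]}

```bash
mkdir -p pics; ls; python3 - <<'E'
from rig import env
import cv2,numpy as np
for n in("scene","top"):
    cv2.imwrite(f"pics/{n}0.png",env.grab_frame(n)[:,:,::-1])
    c=env.calibration(n);print(n,{k:np.round(v,4).tolist() for k,v in c.items()})
a=np.hstack([cv2.imread("pics/top0.png"),cv2.imread("pics/scene0.png")])
print(env.observe())
E
```

```text
pics
scene {'intrinsics': [[382.8783, 0.0, 258.2158], [0.0, 382.8783, 191.063], [0.0, 0.0, 1.0]], 'R': [[-0.2934, 0.9559, 0.0127], [0.6487, 0.2089, -0.7319], [-0.7022, -0.2065, -0.6813]], 't': [0.1618, -0.3027, 1.2145]}
top {'intrinsics': [[443.9682, 0.0, 258.558], [0.0, 443.9682, 194.5394], [0.0, 0.0, 1.0]], 'R': [[0.017, -0.9999, 0.0008], [-0.9935, -0.0169, -0.1126], [0.1126, 0.0011, -0.9936]], 't': [-0.0198, 0.5642, 0.9732]}
{'clock': 0.1, 'qpos': array([-1.30650941e+00,  5.28345246e-01,  1.43377107e+00,  6.79940329e-06,
        1.18139923e+00, -1.78503077e-01]), 'joint_vel': array([-5.10762602e-04, -3.62215942e-04, -4.17871021e-03, -8.74858572e-05,
        1.24323448e-03,  1.28251359e-03]), 'tau': array([-6.03011958e-04, -4.40987420e+01, -1.77150661e+01,  6.35481323e-02,
        5.34013531e-02, -5.27330030e-05]), 'eef_pos': array([ 0.26763125, -0.56403113,  0.20128769]), 'orientation': array([-3.06303927e+00, -6.89438918e-01,  1.19573109e-04]), 'wrist_force': array([ 0.70611994,  0.25028205, -0.37597851]), 'moment': array([ 0.02321108, -0.01657575,  0.01928109]), 'gripper_width': 1.0026236388528018}
```

View pics/top0.png

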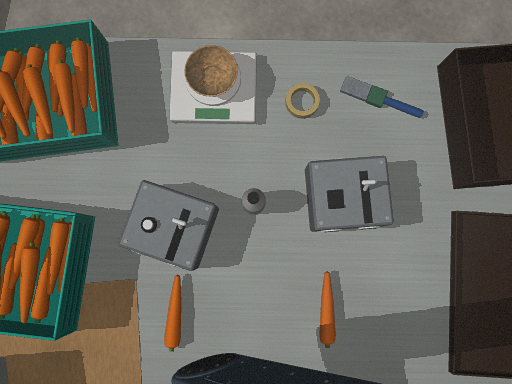

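View pics/scene0.png

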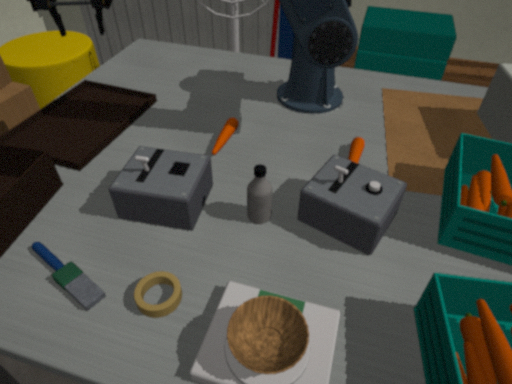

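The top view shows the test box at about (169,225), with its button at (149,225) and its lever's T-bar at (180,223). The plain box is at (350,193), its T-bar at (369,184). A bottle stands at (253,200) between them, and a carrot lies in front of the test box at (174,312). The scene view agrees: button at (375,187), T-bar near (341,169).

```bash
cat > h.py <<'E'
import numpy as np,cv2
from rig import env
def ray(n,uv):
    c=env.calibration(n);R=np.array(c["R"]);t=np.array(c["t"])
    d=R.T@np.linalg.solve(np.array(c["intrinsics"]),[*uv,1.]);return -R.T@t,d
def plane(n,uv,z):
    o,d=ray(n,uv);return o+d*(z-o[2])/d[2]
def two(a,b):
    A=[];B=[]
    for n,uv in(("top",a),("scene",b)):
        o,d=ray(n,uv);d=d/np.linalg.norm(d);P=np.eye(3)-np.outer(d,d);A.append(P);B.append(P@o)
    return np.linalg.lstsq(np.vstack(A),np.hstack(B),rcond=None)[0]
def blobs(im,box,thr=170,mn=12):
    x0,y0,x1,y1=box;m=(im[y0:y1,x0:x1].min(2)>thr).astype(np.uint8)
    k,l,s,c=cv2.connectedComponentsWithStats(m)
    return [(np.round(c[i]+[x0,y0],1).tolist(),s[i].tolist()) for i in range(1,k) if s[i][4]>=mn]
E
python3 - <<'E'
from h import *
t=cv2.imread("pics/top0.png");s=cv2.imread("pics/scene0.png")
print("top",blobs(t,(125,185,215,265)));print("scene",blobs(s,(310,155,400,205)))
# box top outline in top view
g=cv2.cvtColor(t,cv2.COLOR_BGR2HSV);print(g[195,150],g[250,150],g[225,110],g[190,130],g[258,197],g[225,195])
sub=cv2.resize(t[170:280,105:230],None,fx=6,fy=5.4,interpolation=cv2.INTER_CUBIC)
cv2.imwrite("pics/crop0.png",sub)
for uv in[(145,181),(217,207),(195,269),(121,243)]:print(uv,plane("top",uv,.09).round(4))
E
```

```text
top [([147.0, 224.0], [18, 35, 9, 9, 69]), ([177.9, 221.7], [47, 34, 12, 6, 35])]
scene []
[107  14 125] [105  17 121] [30  5 99] [ 45   7 140] [120  20  50] [105  12 127]
(145, 181) [0.5829 0.2331 0.09  ]
(217, 207) [0.5297 0.0776 0.09  ]
(195, 269) [0.3988 0.12   0.09  ]
(121, 243) [0.4503 0.2776 0.09  ]
```

View pics/crop0.png

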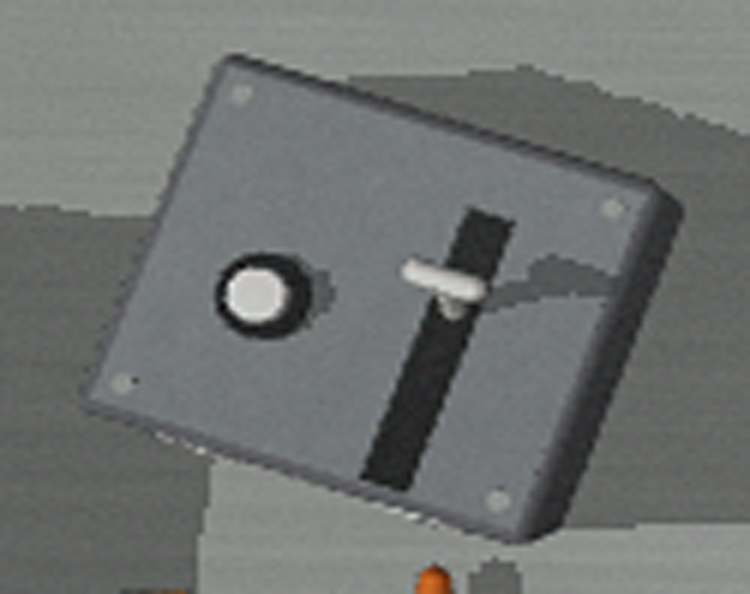

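The crop shows the button cap at about (147,224) full-frame, the T-bar at (178,222), and the four corner screws. I'll fit the box pose from these.

```bash
python3 - <<'E'
from h import *
f=lambda u,v:((u+.5)/6-.5+105,(v+.5)/5.4-.5+170)
S=np.array([plane("top",f(*p),.09)[:2] for p in[(240,95),(613,208),(497,500),(122,383)]]) # BL,BR,FR,FL
print("screws",S.round(4).tolist(),"sides",[round(float(np.linalg.norm(S[i]-S[(i+1)%4])),4) for i in range(4)])
d=(S[0]-S[3])+(S[1]-S[2]);yaw=np.arctan2(d[1],d[0]);c=S.mean(0);print("c",c,"yaw",yaw)
R=np.array([[np.cos(yaw),-np.sin(yaw)],[np.sin(yaw),np.cos(yaw)]])
b=plane("top",(147,224),.104);T=plane("top",(177.9,221.7),.128)
print("button meas",b.round(4),"pred",c+R@[-.012,.035]);print("T meas",T.round(4),"pred",c+R@[.0148,-.03])
l=(b-T)[:2];print("yaw from b-T",np.arctan2(l[1],l[0])-np.arctan2(.065,-.0268))
print("T dropped",c+R@[-.0467,-.03],"pivot",c+R@[0,-.03])
s=cv2.imread("pics/scene0.png");print(blobs(s,(310,155,400,205),150,8))
print(two((147,224),(375,187)),two((177.9,221.7),(341,169)))
# bottle, neighbouring things
print("bottle top",two((254,197),(260,171)))
E
```

```text
screws [[0.5695, 0.2334], [0.527, 0.0993], [0.4127, 0.1364], [0.4556, 0.2696]] sides [0.1407, 0.1202, 0.14, 0.1196]
c [0.49119493 0.18467734] yaw -0.3107955827054902
button meas [0.4905 0.2212 0.104 ] pred [0.49047341 0.22167031]
T meas [0.4952 0.1526 0.128 ] pred [0.49611139 0.15158855]
yaw from b-T -0.32241659931696365
T dropped [0.43755782 0.17039624] pivot [0.48202045 0.15611463]
[([374.8, 184.0], [61, 27, 8, 5, 33])]
[0.49091224 0.22266357 0.0960528 ] [0.49541673 0.15154943 0.12769195]
bottle top [ 5.48326938e-01 -6.48700566e-05  1.25670734e-01]
```

Each check agrees to within 2 mm: screw rectangle 120 x 140 mm, button and T-bar against the fitted pose, and two-view heights. The box centre is (0.491, 0.185) with yaw -0.31. I'll travel with the fingers shut, in two legs, turning so tool x lies along box x.

Request:
carry_out:
  commands:
    - [1,[15,41,0],-0.754]
    - [1,[15,41,0],-0.754]
    - [1,[15,41,0],-0.754]
    - [1,[15,41,0],-0.754]
    - [1,[15,41,0],-0.754]
    - [1,[15,41,0],-0.754]
    - [1,[15,41,0],-0.754]
    - [1,[15,41,0],-0.754]
    - [1,[15,41,0],-0.754]
    - [1,[15,41,0],-0.754]
    - [1,[15,41,0],-0.754]
    - [1,[15,41,0],-0.754]
  newtons: 20

```text
clock: 1.1
eef_pos: [0.4176, -0.15, 0.2019]
orientation: [-3.103, 0.478, 0.003]
wrist_force: [-0.3, 0.4, -0.2]
gripper_width: 0.172
```

Request:
carry_out:
  commands:
    - [1,[7.2,37.6,0],0]
    - [1,[7.2,37.6,0],0]
    - [1,[7.2,37.6,0],0]
    - [1,[7.2,37.6,0],0]
    - [1,[7.2,37.6,0],0]
    - [1,[7.2,37.6,0],0]
    - [1,[7.2,37.6,0],0]
    - [1,[7.2,37.6,0],0]
    - [1,[7.2,37.6,0],0]
    - [1,[7.2,37.6,-3],0]
    - [1,[7.2,37.6,-6.2],0]
    - [1,[7.2,37.6,-6.2],0]

```text
clock: 2.1
eef_pos: [0.4858, 0.2206, 0.135]
orientation: [3.099, -0.484, -0.017]
wrist_force: [-0.6, -0.8, -1.4]
gripper_width: 0.003
```

```bash
python3 - <<'E'
from h import *
o=env.observe();print(o["eef_pos"],o["orientation"],o["gripper_width"],o["qpos"][5])
w=env.grab_frame("wrist")[:,:,::-1];s=env.grab_frame("scene")[:,:,::-1]
cv2.imwrite("pics/a1.png",np.hstack([cv2.resize(w,(400,300)),cv2.resize(s[110:290,230:470],(400,300))]))
E
```

```text
[0.48577408 0.2205904  0.1349953 ] [ 3.09934171 -0.48364518 -0.01694498] 0.0031004363623721187 2.0976884752744476
```

View pics/a1.png

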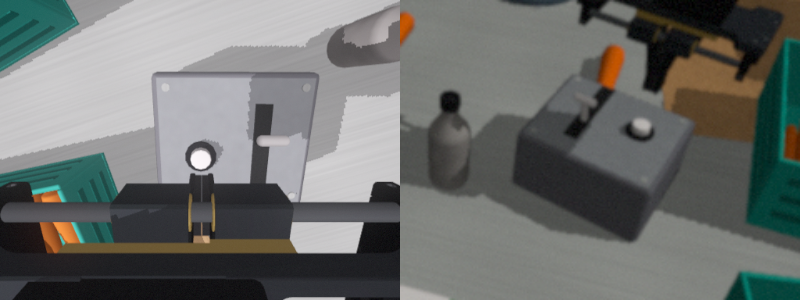

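The wrist view shows the shut fingertips just short of the button, which is at about (201,158). The scene crop shows the fingers above the box with the lever up. I'll check where the fingertip should project once it has settled.

```bash
python3 - <<'E'
from h import *
from scipy.spatial.transform import Rotation as Ro
o=env.observe();print(o["eef_pos"],o["orientation"],env.finger_overhang)
R=Ro.from_rotvec(o["orientation"]).as_matrix();print(R.round(3).tolist())
tip=o["eef_pos"]+R[:,2]*.011
c=env.calibration("scene");p=np.array(c["intrinsics"])@(np.array(c["R"])@tip+c["t"]);print("tip",tip,p[:2]/p[2])
H=np.array(env.calibration("wrist")["hand_eye"]);K=np.array(env.calibration("wrist")["intrinsics"])
d=R@H[:3,:3]@np.linalg.solve(K,[201*1.28,158*1.28,1]);cam=o["eef_pos"]+R@H[:3,3]
print("button by wrist",cam+d*(.104-cam[2])/d[2])
E
```

```text
[0.48905008 0.22040794 0.13919581] [ 3.10187764 -0.48739908 -0.00537235] 0.011
[[0.952, -0.307, -0.004], [-0.307, -0.952, -0.001], [-0.003, 0.002, -1.0]]
tip [0.48901008 0.22039584 0.12819589] [377.82012978 173.79380154]
button by wrist [0.49446378 0.21924223 0.104     ]
```

Request:
carry_out:
  commands:
    - [1,[0.1,0,-1],0]
    - [1,[0.1,0,-2.2],0]
    - [1,[0.1,0,-2.2],0]
    - [1,[0.1,0,-2.2],0]

```text
clock: 2.53
eef_pos: [0.4915, 0.2206, 0.1189]
orientation: [-3.103, 0.489, -0.002]
wrist_force: [-0.1, -0.5, 0.4]
gripper_width: 0.006
```

```bash
python3 - <<'E'
from h import *
s=env.grab_frame("scene")[:,:,::-1]
o=env.observe();print(o["eef_pos"],o["wrist_force"])
w=env.grab_frame("wrist")[:,:,::-1]
cv2.imwrite("pics/a2.png",np.hstack([cv2.resize(w[150:330,150:390],(400,300)),cv2.resize(s[110:230,300:460],(400,300),interpolation=2)]))
E
```

```text
[0.49178767 0.22086017 0.1192141 ] [-0.22954973 -0.56373593 -0.22524332]
```

View pics/a2.png

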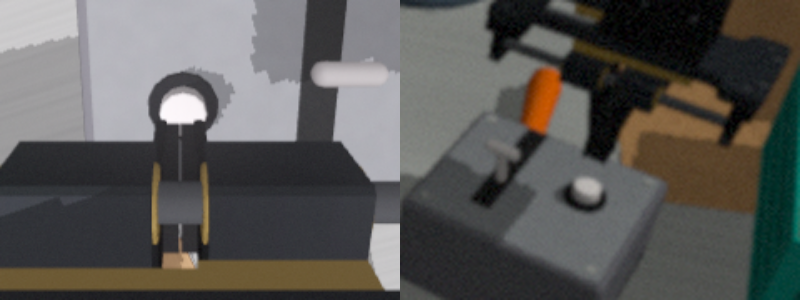

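The two views show the fingertips' lower edge short of the cap centre: wrist (259,223) full-frame, scene (379,173). I'll triangulate that edge and compare it with the predicted tip.

```bash
python3 - <<'E'
from h import *
from scipy.spatial.transform import Rotation as Ro
o=env.observe();R=Ro.from_rotvec(o["orientation"]).as_matrix();p=o["eef_pos"]
print(p,R[:,2])
cw=env.calibration("wrist");H=np.array(cw["hand_eye"]);K=np.array(cw["intrinsics"])
print("hand_eye",H.round(4).tolist())
def wr(uv):
    d=R@H[:3,:3]@np.linalg.solve(K,[*uv,1]);return p+R@H[:3,3],d/np.linalg.norm(d)
def sc(uv):
    q,d=ray("scene",uv);return q,d/np.linalg.norm(d)
def tri(a,b):
    P=[np.eye(3)-np.outer(d,d) for _,d in(a,b)]
    x=np.linalg.lstsq(np.vstack(P),np.hstack([P[0]@a[0],P[1]@b[0]]),rcond=None)[0]
    return x.round(4),[float(np.linalg.norm(Q@(x-o_)).round(4)) for Q,(o_,_) in zip(P,(a,b))]
print("tip",tri(wr((259,223)),sc((379,173))))
print("button",tri(wr((150+183*.6,150+107*.6)),sc((300+187*.4,110+185*.4))))
o,d=wr((150+183*.6,150+107*.6));print("button wrist plane",o+d*(.104-o[2])/d[2])
w=lambda X:(lambda c:(K@c)[:2]/c[2])(np.linalg.inv(H)[:3,:3]@(R.T@(X-p))+np.linalg.inv(H)[:3,3])
print("pred tip centre, +x edge in wrist",w(p+R@[0,0,.011]),w(p+R@[.0095,0,.011]))
E
```

```text
[0.49187259 0.22102539 0.11933749] [ 2.36309127e-03  5.24928037e-04 -9.99997070e-01]
hand_eye [[-0.0006, -0.958, -0.2868, 0.0796], [1.0, -0.0004, -0.0005, -0.0002], [0.0004, -0.2868, 0.958, -0.1824], [0.0, 0.0, 0.0, 1.0]]
tip (array([0.5022, 0.2189, 0.1407]), [0.0018, 0.0018])
button (array([0.4952, 0.2192, 0.1068]), [0.0006, 0.0006])
button wrist plane [0.49417864 0.21892367 0.104     ]
pred tip centre, +x edge in wrist [258.07485325 219.84218402] [258.0730432 207.8318557]
```

```bash
python3 - <<'E'
from h import *
s=env.grab_frame("scene")[:,:,::-1];w=env.grab_frame("wrist")[:,:,::-1]
g=lambda i:np.clip(255*(i/255.)**.45,0,255).astype(np.uint8)
cv2.imwrite("pics/a3.png",np.hstack([g(cv2.resize(s[140:210,340:420],(400,350),interpolation=0)),g(cv2.resize(w[185:255,220:300],(400,350),interpolation=0))]))
c=env.calibration("scene");p=env.observe()["eef_pos"]
for dz in(.011,0,-.011,-.03):
  q=np.array(c["intrinsics"])@(np.array(c["R"])@(p-[0,0,dz])+c["t"]);print(dz,q[:2]/q[2])
E
```

```text
0.011 [375.85239362 182.49653621]
0 [377.11224738 178.25802474]
-0.011 [378.39779903 173.93305816]
-0.03 [380.68116757 166.25114774]
```

View pics/a3.png

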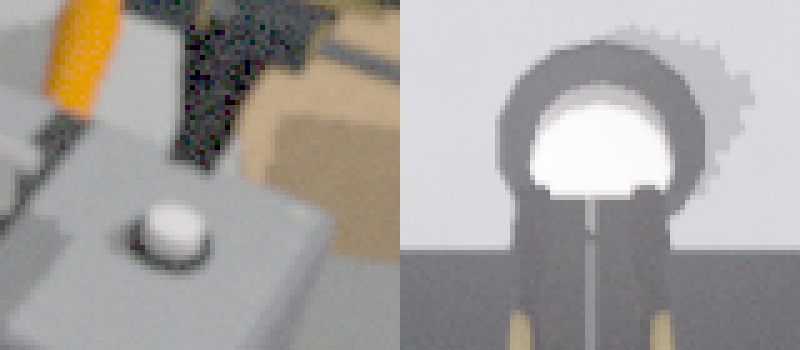

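The wrist view puts the fingertip edge near the cap centre and in line with it laterally. The scene view puts the tip at (379,173) instead of the predicted (376,182). So the lateral position is good and the fingertips may sit higher than predicted. I'll descend in small steps by force; if the prediction is right, 11 mm is just a full press.

Request:
carry_out:
  commands:
    - [1,[0,0,-0.3],0]
    - [1,[0,0,-0.6],0]
    - [1,[0,0,-0.9],0]
    - [1,[0,0,-1.1],0]
    - [1,[0,0,-1.1],0]
    - [1,[0,0,-1.1],0]

```text
clock: 3.23
eef_pos: [0.4906, 0.2213, 0.1068]
orientation: [3.103, -0.487, -0.001]
wrist_force: [-0.4, 0.3, 0.9]
gripper_width: 0.005
```

No press force yet (about 1 N), so the tips are indeed higher. I'll go on down.

Request:
carry_out:
  commands:
    - [1,[0,0,-0.2],0]
    - [1,[0,0,-0.4],0]
    - [1,[0,0,-0.6],0]
    - [1,[0,0,-0.6],0]
    - [1,[0,0,-0.6],0]

```text
clock: 3.65
eef_pos: [0.4907, 0.2213, 0.101]
orientation: [3.103, -0.487, -0.001]
wrist_force: [-0.4, -0.5, -0.1]
gripper_width: 0.002
```

```bash
python3 - <<'E'
from h import *
o=env.observe();print(o["eef_pos"],o["wrist_force"])
s=env.grab_frame("scene")[:,:,::-1];w=env.grab_frame("wrist")[:,:,::-1]
g=lambda i:np.clip(255*(i/255.)**.45,0,255).astype(np.uint8)
cv2.imwrite("pics/a4.png",np.hstack([g(cv2.resize(s[140:210,330:410],(400,350),interpolation=0)),g(cv2.resize(w[185:255,220:300],(400,350),interpolation=0))]))
E
```

```text
[0.49065083 0.22126231 0.10095554] [-0.40845727 -0.50559466 -0.06288391]
```

View pics/a4.png

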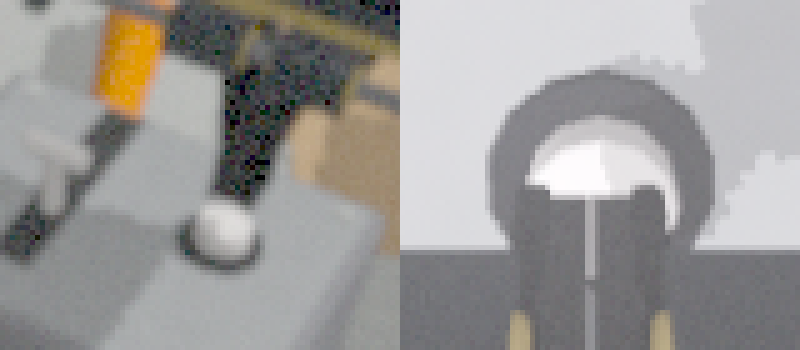

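The lever is still up and nothing has been touched. With the TCP at 101 mm, tips 11 mm below it would already be at collar height, so the shut fingertips really sit higher. They line up over the cap (scene tip about (378,179), cap (375,185)), so I'll keep going down carefully.

Request:
carry_out:
  commands:
    - [1,[0.1,0,-0.2],0]
    - [1,[0.1,0,-0.4],0]
    - [1,[0.1,0,-0.6],0]
    - [1,[0.1,0,-0.6],0]
    - [1,[0.1,0,-0.6],0]

```text
clock: 4.17
eef_pos: [0.4916, 0.2213, 0.0949]
orientation: [3.103, -0.487, -0.001]
wrist_force: [0.3, 0.4, 0.2]
gripper_width: 0.008
```

Request:
carry_out:
  commands:
    - [1,[0,0,-0.2],0]
    - [1,[0,0,-0.4],0]
    - [1,[0,0,-0.5],0]
    - [1,[0,0,-0.5],0]
    - [1,[0,0,-0.5],0]

```text
clock: 4.58
eef_pos: [0.4917, 0.2213, 0.09]
orientation: [3.104, -0.487, -0.0]
wrist_force: [0.7, 0.1, 0.6]
gripper_width: 0.0
```

```bash
python3 - <<'E'
from h import *
o=env.observe();print(o["eef_pos"],o["wrist_force"])
s=env.grab_frame("scene")[:,:,::-1];w=env.grab_frame("wrist")[:,:,::-1]
g=lambda i:np.clip(255*(i/255.)**.45,0,255).astype(np.uint8)
cv2.imwrite("pics/a5.png",np.hstack([g(cv2.resize(s[140:210,330:410],(400,350),interpolation=0)),g(cv2.resize(w[170:275,200:320],(400,350),interpolation=0))]))
E
```

```text
[0.49172257 0.22130236 0.0900036 ] [0.67382228 0.13422807 0.58439016]
```

View pics/a5.png

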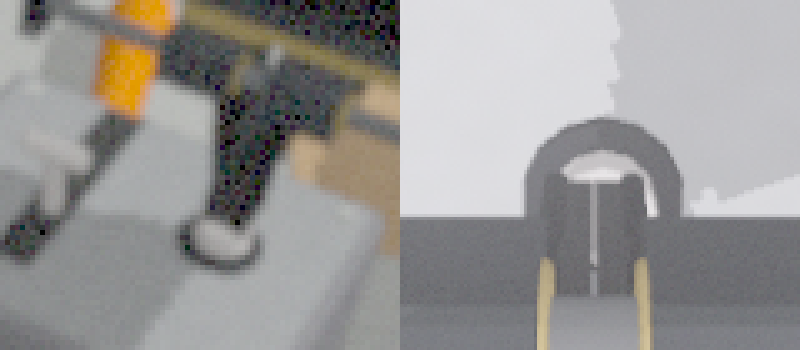

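The tips now overlap the cap in both views and the lever is still up, so contact is near. I'll use smaller steps.

Request:
carry_out:
  commands:
    - [1,[0.2,0,-0.1],0]
    - [1,[0.2,0,-0.2],0]
    - [1,[0.2,0,-0.3],0]
    - [1,[0.2,0,-0.3],0]
    - [1,[0.2,0,-0.3],0]

```text
clock: 5.1
eef_pos: [0.4937, 0.2213, 0.087]
orientation: [3.104, -0.487, -0.0]
wrist_force: [0.2, 0.9, -0.4]
gripper_width: 0.003
```

Request:
carry_out:
  commands:
    - [1,[0,0,-0.1],0]
    - [1,[0,0,-0.2],0]
    - [1,[0,0,-0.3],0]
    - [1,[0,0,-0.3],0]
    - [1,[0,0,-0.3],0]

```text
clock: 5.52
eef_pos: [0.4938, 0.2213, 0.0841]
orientation: [-3.104, 0.487, 0.0]
wrist_force: [-0.3, 0.4, 0.1]
gripper_width: 0.005
```

Request:
carry_out:
  commands:
    - [1,[0,0,-0.1],0]
    - [1,[0,0,-0.2],0]
    - [1,[0,0,-0.3],0]
    - [1,[0,0,-0.3],0]
    - [1,[0,0,-0.3],0]

```text
clock: 5.93
eef_pos: [0.4938, 0.2213, 0.0812]
orientation: [-3.104, 0.487, -0.0]
wrist_force: [-0.6, -0.5, 3.3]
gripper_width: 0.004
```

Contact: 3.3 N with the TCP at 81 mm, about half travel, so the shut tips stand about 20 mm behind the TCP. I'll press to the bottom.

Request:
carry_out:
  commands:
    - [1,[0,0,-0.1],0]
    - [1,[0,0,-0.2],0]
    - [1,[0,0,-0.3],0]
    - [1,[0,0,-0.4],0]
    - [1,[0,0,-0.4],0]
    - [1,[0,0,-0.4],0]

```text
clock: 6.43
eef_pos: [0.4938, 0.2213, 0.0772]
orientation: [-3.104, 0.487, -0.0]
wrist_force: [-0.2, -0.9, 4.3]
gripper_width: 0.009
```

```bash
python3 - <<'E'
from h import *
o=env.observe();print(o["eef_pos"],o["wrist_force"])
s=env.grab_frame("scene")[:,:,::-1];w=env.grab_frame("wrist")[:,:,::-1]
g=lambda i:np.clip(255*(i/255.)**.45,0,255).astype(np.uint8)
cv2.imwrite("pics/a6.png",np.hstack([g(cv2.resize(s[130:235,290:410],(400,350),interpolation=0)),g(cv2.resize(w,(400,350)))]))
E
```

```text
[0.49384838 0.2213152  0.0771814 ] [-0.15150057 -0.90782453  4.26745518]
```

View pics/a6.png

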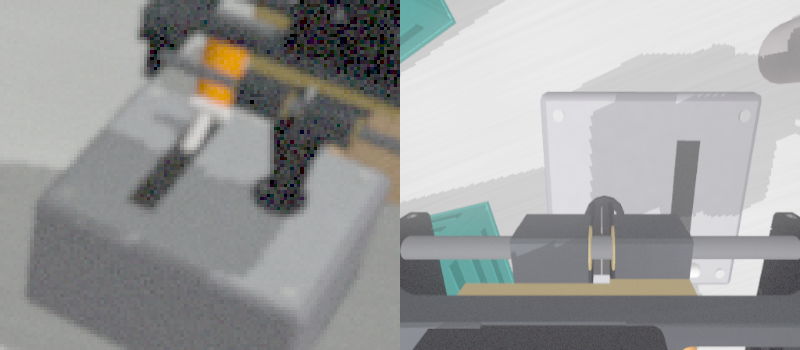

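The lever has dropped: the scene crop shows the white rod lying forward at about (205,110). I'll press the last 2 mm to the stop, then release upwards.

Request:
carry_out:
  commands:
    - [1,[0,0,-0.1],0]
    - [1,[0,0,-0.2],0]
    - [1,[0,0,-0.2],0]
    - [1,[0,0,-0.2],0]
    - [1,[0,0,2],0]
    - [1,[0,0,5],0]
    - [1,[0,0,7],0]
    - [1,[0,0,7],0]
    - [1,[0,0,7],0]

```text
clock: 7.28
eef_pos: [0.4946, 0.2215, 0.1478]
orientation: [-3.103, 0.487, -0.004]
wrist_force: [-0.3, -0.5, -0.2]
gripper_width: 0.005
```

Request:
carry_out:
  commands:
    - [1,[-4,-2.2,0],0]
    - [1,[-8,-4.4,0],0]
    - [1,[-8,-4.4,0],0]
    - [1,[-8,-4.4,0],0]
    - [1,[-8,-4.4,-2],0]
    - [1,[-8,-4.4,-4],0]
    - [1,[-8,-4.4,-6],0]
    - [1,[-8,-4.4,-6],0]
    - [1,[-8,-4.4,-6],0]

```text
clock: 8.03
eef_pos: [0.414, 0.1774, 0.0859]
orientation: [3.103, -0.487, -0.004]
wrist_force: [0.3, -0.1, -0.1]
gripper_width: 0.009
```

```bash
python3 - <<'E'
from h import *
o=env.observe();print(o["eef_pos"],o["wrist_force"])
s=env.grab_frame("scene")[:,:,::-1];w=env.grab_frame("wrist")[:,:,::-1]
g=lambda i:np.clip(255*(i/255.)**.45,0,255).astype(np.uint8)
cv2.imwrite("pics/a7.png",np.hstack([g(cv2.resize(s[130:235,290:410],(400,350),interpolation=0)),g(cv2.resize(w[170:275,200:320],(400,350),interpolation=0))]))
E
```

```text
[0.41401703 0.17742998 0.08588916] [ 0.2790841  -0.13352528 -0.06759256]
```

View pics/a7.png

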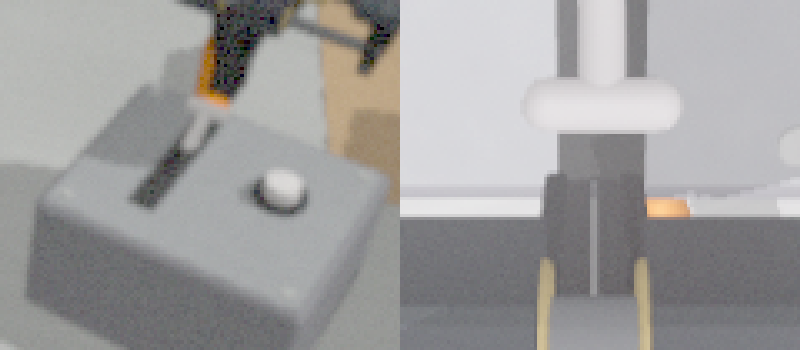

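The button is out again, the lever has dropped, and the fingers are in front of the T-bar, centred on it: T-bar at (602,105) and fingertips at (594,180) in the right-hand crop. I'll lower 1 cm and push along box +x, rising with the T-bar's arc.

Request:
carry_out:
  commands:
    - [1,[0,0,-0.5],0]
    - [1,[0,0,-1.0],0]
    - [1,[0,0,-1.0],0]
    - [1,[0.5,-0.15,-1.0],0]
    - [1,[0.95,-0.3,-1.0],0]
    - [1,[1.4,-0.45,-0.8],0]
    - [1,[1.9,-0.6,-0.5],0]
    - [1,[2.4,-0.77,-0.2],0]
    - [1,[2.85,-0.9,0],0]
    - [1,[3.3,-1.05,0.2],0]
    - [1,[3.8,-1.2,0.3],0]
    - [1,[3.8,-1.2,0.3],0]

```text
clock: 9.13
eef_pos: [0.455, 0.165, 0.0908]
orientation: [-3.102, 0.488, -0.007]
wrist_force: [0.5, 0.6, -0.0]
gripper_width: 0.008
```

```bash
python3 - <<'E'
from h import *
o=env.observe();print(o["eef_pos"],o["wrist_force"])
s=env.grab_frame("scene")[:,:,::-1];w=env.grab_frame("wrist")[:,:,::-1]
g=lambda i:np.clip(255*(i/255.)**.45,0,255).astype(np.uint8)
cv2.imwrite("pics/a8.png",np.hstack([g(cv2.resize(s[130:235,290:410],(400,350),interpolation=0)),g(cv2.resize(w[170:275,200:320],(400,350),interpolation=0))]))
E
```

```text
[0.45502792 0.16495761 0.09076005] [ 0.52836737  0.64863296 -0.02415786]
```

View pics/a8.png

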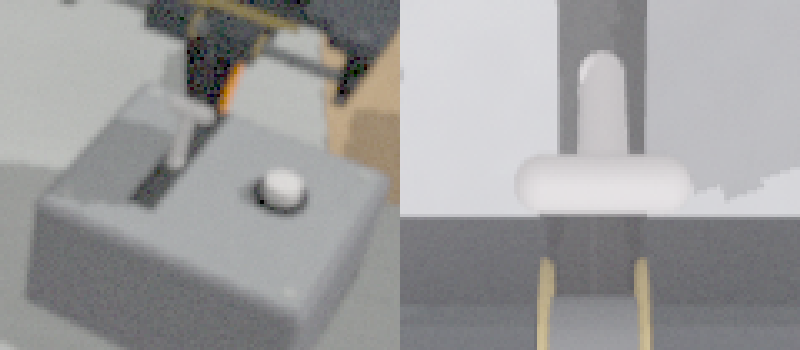

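The lever is rising ahead of the fingers. About 2.8 cm remains to its upper stop, so I'll push on and watch the force.

Request:
carry_out:
  commands:
    - [1,[0.5,-0.15,0.1],0]
    - [1,[0.95,-0.3,0.2],0]
    - [1,[1.4,-0.45,0.2],0]
    - [1,[1.9,-0.6,0.2],0]
    - [1,[2.3,-0.73,0.2],0]
    - [1,[2.5,-0.8,0.2],0]
    - [1,[2.5,-0.8,0.2],0]
    - [1,[2.5,-0.8,0.2],0]

```text
clock: 9.9
eef_pos: [0.4768, 0.1572, 0.0921]
orientation: [3.104, -0.487, -0.001]
wrist_force: [0.3, 0.5, 0.2]
gripper_width: 0.004
```

```bash
cat > m.py <<'E'
from h import *
# T-bar in the scene view: brightest blobs in the lever region; expected pixel for lever angles
s=env.grab_frame("scene")[:,:,::-1];i=np.clip(255*(s/255.)**.45,0,255).astype(np.uint8)
print(env.observe()["wrist_force"],[b[0] for b in blobs(i,(325,150,365,200),195,6)],[b[1] for b in blobs(i,(325,150,365,200),195,6)])
c=env.calibration("scene");y=-.311;R=np.array([[np.cos(y),-np.sin(y)],[np.sin(y),np.cos(y)]])
for a in(0,.1,.17,.26,.5,1.22):
    th=np.radians(15)-a;xy=np.array([.4912,.1847])+R@[.057*np.sin(th),-.03]
    q=np.array(c["intrinsics"])@(np.array(c["R"])@[*xy,.072+.057*np.cos(th)]+c["t"]);print(a,(q[:2]/q[2]).round(1))
E
python3 m.py
```

```text
[-0.41619543 -0.02458279  0.05744953] [] []
0 [341.5 169.4]
0.1 [342.9 167.5]
0.17 [343.8 166.3]
0.26 [344.9 164.8]
0.5 [347.8 162. ]
1.22 [352.7 162.4]
```

The TCP is 5 mm short of the box's pivot line, so the T-bar should be at about 0.1 rad. I'll push 3 mm at a time towards the stop.

Request:
carry_out:
  commands:
    - [1,[0.1,-0.03,0],0]
    - [1,[0.2,-0.06,0],0]
    - [1,[0.3,-0.1,0],0]
    - [1,[0.4,-0.13,0],0]
    - [1,[0.4,-0.13,0],0]
    - [1,[0.4,-0.13,0],0]

```text
clock: 10.45
eef_pos: [0.4792, 0.1563, 0.0919]
orientation: [3.103, -0.487, -0.005]
wrist_force: [-4.0, 2.2, 0.7]
gripper_width: 0.01
```

There is a 4.6 N reaction against the push, so the lever is at its upper stop. I'll back straight out, then rise.

Request:
carry_out:
  commands:
    - [1,[-0.5,0.16,0],0]
    - [1,[-1.5,0.5,0],0]
    - [1,[-3.5,1.1,0],0]
    - [1,[-5.5,1.75,0],0]
    - [1,[-6.5,2.1,0],0]
    - [1,[-6.5,2.1,0],0]
    - [1,[-6.5,2.1,4],0]
    - [1,[-6.5,2.1,8],0]
    - [1,[-6.5,2.1,12],0]
    - [1,[-6.5,2.1,12],0]
    - [1,[-6.5,2.1,12],0]
    - [1,[-6.5,2.1,12],0]

```text
clock: 11.45
eef_pos: [0.4164, 0.1768, 0.2122]
orientation: [-3.103, 0.487, -0.002]
wrist_force: [0.4, -0.6, -0.5]
gripper_width: 0.005
```

```bash
python3 - <<'E'
from h import *
t=env.grab_frame("top")[:,:,::-1];s=env.grab_frame("scene")[:,:,::-1];o=env.observe();print(o["clock"],o["eef_pos"],o["wrist_force"])
f=lambda i:cv2.resize(i,(400,300),interpolation=0)
cv2.imwrite("pics/end.png",np.vstack([np.hstack([f(s[125:245,300:460]),f(cv2.imread("pics/scene0.png")[125:245,300:460])]),np.hstack([f(s[125:245,80:240]),f(t[150:270,110:270])])]))
for n,im,b in(("top",t,(125,185,215,265)),("topplain",t,(300,150,400,240))):print(n,blobs(im,b))
print("plain before",blobs(cv2.imread("pics/top0.png"),(300,150,400,240)))
E
```

```text
11.55 [0.41502637 0.17665359 0.21086084] [ 0.77607793 -0.22508177 -0.11933052]
top [([177.8, 221.5], [47, 33, 13, 7, 43]), ([147.0, 224.0], [18, 35, 9, 9, 69])]
topplain [([368.5, 181.7], [62, 30, 13, 4, 45]), ([365.5, 227.2], [59, 77, 14, 2, 14])]
plain before [([367.6, 181.9], [62, 31, 13, 3, 36])]
```

View pics/end.png

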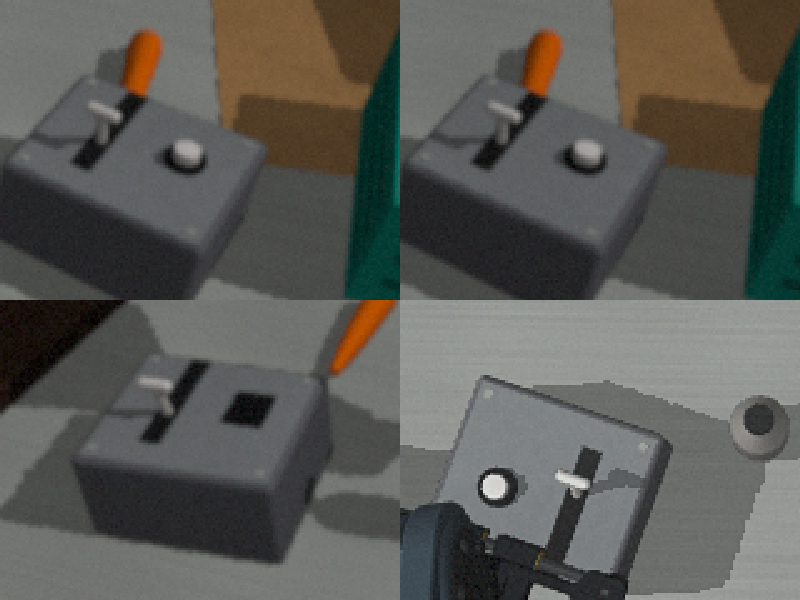

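The final picture shows the tested lever up, matching its starting view: T-bar at (177.8,221.5) against (177.9,221.7) before. The button is out at (147,224), the plain lever is up, and the arm is clear. Handing in.

```bash
python3 -c "
from rig import env
print(env.finish_job())"
```

```text
the job is handed in; nothing more can be done
None
```

I tested the safety switch as asked and handed the job in at about 11.6 s of the 42 s allowed; `env.finish_job()` gives no verdict. With the fingers shut, I pressed the button until the lever dropped and let it spring back. I then pushed the lever up to its stop (about 4.6 N reaction) and backed the arm clear.

**Checks that passed:**
- **Tested lever:** its T-bar is within 0.2 px of its starting position in the top view.
- **Button:** its position in the top view is unchanged, and the picture shows it out.
- **Other lever:** it is still up in the picture. Its T-bar centroid moved 0.9 px in the top view, and the robot never went near that box.
- **Arm:** the wrist force is under 1 N, so it is touching nothing.

**Checks that disagreed or failed:**
- **Fingertip position:** contact came with the tool point (TCP) about 20 mm lower than the fingertips, while the interface says the tips stand 11 mm ahead of it. I found the button by force and camera instead.
- **Full press:** I measured 4.3 N (about 5.6 mm of travel) after the lever had dropped. I then commanded 2 mm more but took no force reading at the bottom, so "fully in" is not directly measured.
- **Lever check in the scene view:** one colour-mask check during the lift found nothing, so I relied on the force reading and the final picture.

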